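# Switch on the lamp box under its drop guard

## Robot

A 6-joint arm with a two-finger parallel gripper is mounted at the origin on the work surface; the furniture and walls round the work are solid. World frame = base frame: x ahead of the robot, y to its left, z up, the work surface at z = 0. Lengths are in m, angles in rad, forces in N, time in s.
With the tool pointing down it reaches from about 0.4 to 0.825 m from the base axis. Payload 7 kg.
Tool frame: the origin (TCP) lies between the finger pads; the fingertips stand 25 mm ahead of it and the grasp point (between the pads) lies 6 mm ahead of it (arm.tip_extent is the z of the fingertips in the tool frame, in m); z points along the fingers, x is the direction in which the jaws open and shut, and the axes are right-handed (so a half turn about z gives the same grasp; the last joint's range is limited). The gripper opens to 88 mm and grips with 3 to 60 N. Pads are 19 mm wide; open, the fingers measure 130 mm over their backs; the gripper's body (78 mm by 193 mm) begins 47 mm behind the grasp point.
Start: joints at [1.606, 0.359, 0.012, 0, -1.224, -0.288], TCP at [0.169, 0.654, 0.252] pointing down, gripper open.
Joint ranges: [-3.07, 3.07], [-1.43, 2.12], [-1.02, 1.25], [-3.03, 1.67], [-3.05, -0], [-3.03, 3.03]. Speed limits (rad/s): [2.39, 2.39, 3.01, 3.14, 3.14, 3.14].

## Interface

Orientations are given as [roll, pitch, yaw] about the fixed x, y, z axes, in that order (R = Rz(yaw) Ry(pitch) Rx(roll)).
In Python, from station import monitor, grab_frame, job_done, arm gives the robot as it stands.
- The arm moves only by the shell command python3 -m jog 'ROWS' [FORCE]. ROWS is JSON, a list that holds one entry, the list of rows, each a list of 7 numbers: the shift along the world's x, y, z in m, then the turn, a rotation vector about the world's x, y, z in rad, then the opening, from 0 (shut) to 1 (fully open). In form: [[[dx, dy, dz, ax, ay, az, claw], ...]]. A call has 1 to 20 rows; each row shifts and turns the commanded pose from where the row before left it; what a row does not reach is not made up. A row lasts 1/8 s, in which the tool goes at most 62.5 mm and 10.7 degrees, less where a joint would pass 70% of its speed; a pose out of reach is approached as far as the arm can. A call is refused whole if a number of a shift passes 0.0625 or a number of a turn 0.188, either way. A call with a gripper value outside its range is refused whole. The fingers move at their own pace and stop on an object; FORCE is the grip in N (left out, the last holds). Time passes only in rows, so rows that do not move let the fingers close. It gives the time, the measured TCP pose, the force and the opening at its end, in the units of the state.
- monitor.get_state(): the state, without advancing time (a new reading comes with each control period).
- grab_frame(name): name is "scene" or "top" or "wrist"; returns a dict with "pixels" (400x640x3 uint8, red, green, blue), "K" (3x3 intrinsics, pixels), "k1" (the pictures are not rectified: a ray, as slopes to the right and down, at radius r is drawn at 1 + k1 r^2 times it, then the intrinsics apply), "view" (4x4, takes a point from world to camera coordinates); the wrist camera has in their place "hand_eye" (4x4, takes a point from camera to tool coordinates, whose origin is the TCP and whose axes are the tool frame's). Camera axes: x right, y down, z forward; pixel columns grow to the right and rows downward; lengths in m; the calibration is good to about 2 mm. A picture is of the moment at which its call begins: read the wrist's pose just before it. There is no depth.
- job_done(): hands the job in, once; it reports no verdict.
The state is a dict: "t": time; "q": joint angles; "qd": joint speeds; "joint_efforts": joint torques, N m; "eef_pos": TCP position; "ee_rot": TCP orientation; "force": force on the tool from outside, world axes, zero at the start; "moment": the same for the moment, N m; "width": finger opening in m.
Only numpy, scipy, OpenCV 4.12 (cv2) and the standard library are available. Lean on these libraries where they do the work, as an engineer would, in place of code of your own. Each camera call takes 0.05 s, during which the arm holds its last target.

## Task

Two switch boxes stand on the bench; on the one with the round dome lamp on its panel, lift the hinged guard with a finger and swing it back until it stays open, then push the toggle underneath fully over to the far side. Then tip the guard forward and let it drop shut by itself over the switched toggle. Work gently, pick nothing up, and leave the other box and the things standing around alone.

Things in the scene. Friction and masses are not known exactly. Their poses are not given: they have to be found in the camera images.
- lamp_box: The box to work on, with a round white dome lamp (30 mm across, 24 mm high) on its panel beside the guard, 10 mm in front and 47 mm left of the box centre. Fixed grey box, 110 mm deep (x), 130 mm wide (y), 50 mm high to its flat panel; origin at the centre of its underside; x runs from its front to its back (roughly away from the robot), y to its left. The hinge is at the back, the guard's lip at the front.
- lamp_guard (a joint): Angle of the guard of the lamp box: 0 = shut over the toggle, grows as the front end rises and swings up and back, stop at 1.85 rad. Weight 60 g, no spring: let go below about 1.4 rad it falls shut, let go beyond about 1.5 rad it falls back on its stop and stays open.
- lamp_hinge (a point): Hinge axis of the lamp box's guard, at mid width: 45 mm behind the box centre, 74 mm above the bench (24 mm above the panel). The axis is the box's y axis. The guard is a grey cover 56 mm wide, open below, of 3 mm plate: shut, it reaches 67 mm forward from the hinge, its flat top is 17 mm above the hinge and its side and front walls end 19 mm below the hinge (5 mm over the panel).
- lamp_lip (a point): Middle of the outer (front) edge of the thumb lip on the guard of the lamp box, 3 mm thick and 46 mm wide, sloping forward and slightly up 22 mm from the top of the guard's front wall; moves with the guard. Shut, it is 88 mm in front of the hinge and 23 mm above it, 12 mm behind the box's front edge, with about 40 mm of free height over the panel beneath.
- lamp_toggle (a joint): Angle of the toggle of the lamp box: 0 = off, leaning 0.35 rad to the front; 0.7 = on, leaning 0.35 rad to the back. It is stiff (about 1.5 N at the tip), stays where it is left and must be pushed all the way over.
- lamp_tip (a point): Point near the end of the toggle of the lamp box (round steel bat, 10 mm thick there, ends 3 mm beyond this point), 28 mm from its pivot; the pivot is 39 mm in front of the hinge and 5 mm above the panel. Moves with the toggle.
- fuse_box: The other switch box, which must be left alone: same make, size, axes and guard, but with a flat white bar (56 x 16 x 10 mm) on its panel in place of the dome lamp. Origin at the centre of its underside.
- fuse_guard (a joint): Guard angle of the other box, 0 = shut; to be left so.
- fuse_toggle (a joint): Toggle of the other box, 0 = off; to be left so.
- coupling: Loose brass pipe coupling standing on end, 44 x 50 mm, 35 mm high, bystander; origin at the centre of its underside.
- tape_roll: Loose roll of black tape lying flat, 62 mm across, 19 mm high, bystander; origin at the centre of its underside.
- capped_jar: Loose glass jar with a white cap, 42 mm across, 82 mm high, bystander; origin at the centre of its underside.
- spanner: Loose steel spanner lying flat on the 3 mm bench mat, 188 mm long, 36 mm wide, 10 mm high, bystander; origin at the centre of its underside.

How it is judged:
On the way, in this order (a step that is already met when the one before it is completed fails the run):
1. the guard of the lamp box stands open by itself, past upright, with the toggle still off (value of joint lamp_guard above 1.6 rad and value of joint lamp_toggle below 0.2 rad), for 0.2 s.
2. the toggle is over on its far side while the guard is still open (value of joint lamp_toggle above 0.6 rad and value of joint lamp_guard above 1.2 rad), for 0.2 s.
At the end, for the whole second after the job is handed in: The guard of the lamp box is shut (below 0.06 rad) over its toggle, which is on (beyond 0.6 of 0.7 rad); the other box's guard is shut (below 0.06 rad) and its toggle off (below 0.1 rad); coupling, tape roll, jar and spanner lie within 30 mm of where they were, the jar upright (value of joint each of lamp_guard, fuse_guard below 0.06 rad and value of joint lamp_toggle above 0.6 rad and value of joint fuse_toggle below 0.1 rad and distance of each of coupling, tape_roll, capped_jar, spanner from where it was at the start of the episode below 0.03 m and angle between capped_jar's own z axis and vertical below 0.2 rad); the robot touches nothing.
It fails at once if the toggle of the lamp box is moved while the guard is not yet open (off its off end, guard between 0.1 and 1.2 rad, a finger on the toggle) (value of joint lamp_guard between 0.1 and 1.2 rad and value of joint lamp_toggle above 0.3 rad and contact force between the arm and lamp_toggle above 0.3 N).
It fails at once if the guard is pressed shut instead of dropping by itself (pushed with over 4 N below 0.6 rad with the toggle on) (value of joint lamp_toggle above 0.6 rad and value of joint lamp_guard below 0.6 rad and contact force between the arm and lamp_guard above 4 N).
It fails at once if the lamp box is handled roughly (over 25 N) (contact force between the arm and lamp_box above 25 N).
It fails at once if the guard or toggle of the other box is moved (value of joint fuse_guard above 0.2 rad or value of joint fuse_toggle above 0.3 rad).
It fails at once if a bystander is picked up (over 20 mm above the bench) or pushed away by more than 30 mm (height (world z) of any of coupling, tape_roll, capped_jar, spanner above 0.02 m or distance of any of coupling, tape_roll, capped_jar, spanner from where it was at the start of the episode above 0.03 m).
It also fails if it takes over 70 s, if anything falls off the work surface, if the arm or the gripper's body presses on something with over 40 N, if the wrist force passes 120 N, or if a joint passes its speed limit or range.

## Working session

There is one attempt and no reset: what is moved stays moved. The work goes in short steps, Python scripts to look and compute and a shell command to move; the robot and the scene stay as the last step left them, time stands still between calls to the robot, and variables do not carry over. Pictures are saved under pics/ and viewed, and the job is handed in when it is done.

```bash
mkdir -p pics; ls; python3 - <<'E'
from station import monitor, grab_frame, arm
import cv2
s=monitor.get_state()
for k in s: print(k,s[k])
print(arm.tip_extent)
for n in ("scene","top","wrist"):
    f=grab_frame(n); cv2.imwrite(f"pics/{n}0.png",f["pixels"][:,:,::-1]); print(n,f["K"],f["k1"],f.get("view",f.get("hand_eye")))
E
```

```text
pics
t 0.0
q [ 1.60610701e+00  3.59388078e-01  1.10376947e-02 -3.49095355e-04
 -1.22411593e+00 -2.88085357e-01]
qd [ 1.19887787e-03  8.58299897e-04 -8.52869621e-04 -1.94764186e-04
 -4.81893885e-05  2.21340720e-03]
joint_efforts [-9.85442566e-04 -5.82706618e+01  2.93063271e+01  6.99747115e+00
  6.99141747e-03 -1.60666855e-04]
eef_pos [0.168733   0.65308996 0.25061287]
ee_rot [-3.14143278e+00 -1.69441372e-03 -1.82369003e+00]
force [-0.21396427 -0.05254361  0.36164961]
moment [ 0.02267365  0.0383289  -0.02163823]
width 0.08749853371726712
0.025
scene [[416.97932331   0.         321.98669306]
 [  0.         416.97932331 204.85977806]
 [  0.           0.           1.        ]] 0.019269591591968768 [[ 0.67213431 -0.74030955  0.01331298 -0.27979449]
 [-0.48032093 -0.44963066 -0.75307641  0.29725365]
 [ 0.56349558  0.49977399 -0.65779836  0.84826298]
 [ 0.          0.          0.          1.        ]]
top [[460.00184845   0.         321.00289788]
 [  0.         460.00184845 203.40306729]
 [  0.           0.           1.        ]] -0.11475044282997746 [[ 0.00135064 -0.99984385  0.01761936  0.0250806 ]
 [-0.99544366 -0.00302414 -0.09530359  0.4487051 ]
 [ 0.09534199 -0.01741036 -0.99529231  1.26931873]
 [ 0.          0.          0.          1.        ]]
wrist [[289.08900345   0.         319.1785247 ]
 [  0.         289.08900345 199.94335343]
 [  0.           0.           1.        ]] -0.019788448071183396 [[ 9.99999572e-01  1.55918303e-04 -9.12104592e-04  1.27561886e-04]
 [ 1.17450177e-04  9.56342340e-01  2.92248722e-01 -7.90871962e-02]
 [ 9.17851164e-04 -2.92248704e-01  9.56341912e-01 -1.33314164e-01]
 [ 0.00000000e+00  0.00000000e+00  0.00000000e+00  1.00000000e+00]]
```

View pics/scene0.png

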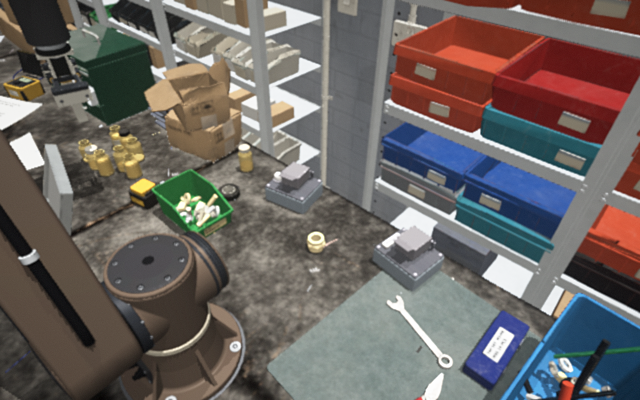

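View pics/top0.png

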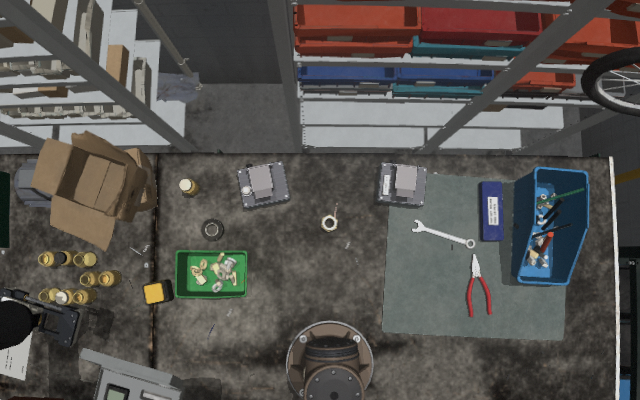

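View pics/wrist0.png

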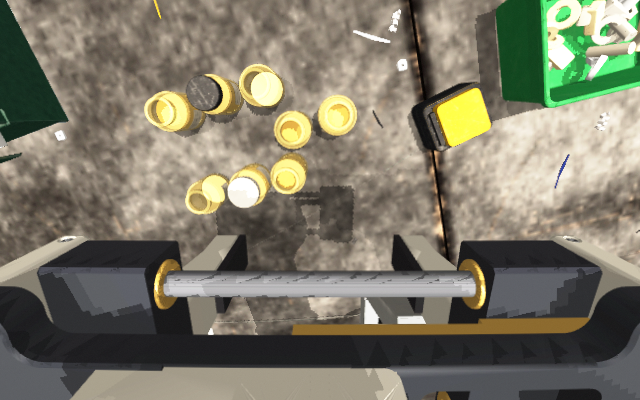

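The top view shows two boxes. The left one, near (263,186), appears to have the round lamp, and the right one is near (403,184). I'll zoom in on both.

```bash
cat > h.py <<'E'
import numpy as np, cv2
from scipy.spatial.transform import Rotation as R
from station import monitor, grab_frame, arm
def camT(name,f=None):
    if name=="wrist":
        s=monitor.get_state()
        T=np.eye(4);T[:3,:3]=R.from_euler('xyz',s['ee_rot']).as_matrix();T[:3,3]=s['eef_pos']
        f=grab_frame(name); return f,T@np.array(f['hand_eye'])
    f=grab_frame(name); return f,np.linalg.inv(f['view'])
def dist(f): return np.array([f['k1'],0,0,0,0.])
def ray(f,T,uv):
    p=cv2.undistortPoints(np.array(uv,float).reshape(-1,1,2),np.array(f['K']),dist(f)).reshape(-1,2)
    d=np.c_[p,np.ones(len(p))]@T[:3,:3].T
    return T[:3,3],d
def onz(f,T,uv,z):
    o,d=ray(f,T,uv); return o+d*((z-o[2])/d[:,2])[:,None]
def proj(f,T,P):
    V=np.linalg.inv(T); P=np.atleast_2d(P)
    return cv2.projectPoints(P.astype(float),cv2.Rodrigues(V[:3,:3])[0],V[:3,3],np.array(f['K']),dist(f))[0].reshape(-1,2)
def crop(f,x0,y0,w,h,k,fn):
    im=f['pixels'][y0:y0+h,x0:x0+w,::-1]
    cv2.imwrite(fn,cv2.resize(im,None,fx=k,fy=k,interpolation=cv2.INTER_CUBIC))
E
python3 - <<'E'
from h import *
f,T=camT("top"); crop(f,220,145,90,75,8,"pics/t1.png"); crop(f,360,145,90,75,8,"pics/t2.png")
for uv in [(263,186),(403,184)]: print(onz(f,T,[uv],.05))
f,T=camT("scene"); crop(f,250,150,90,75,8,"pics/s1.png")
E
```

```text
[[0.49351719 0.18627695 0.05      ]]
[[ 0.50063916 -0.2007978   0.05      ]]
```

View pics/t1.png

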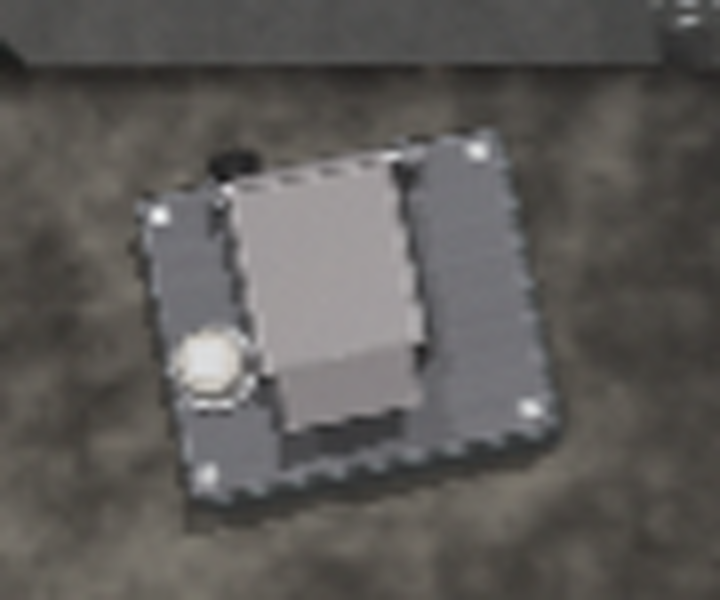

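View pics/t2.png

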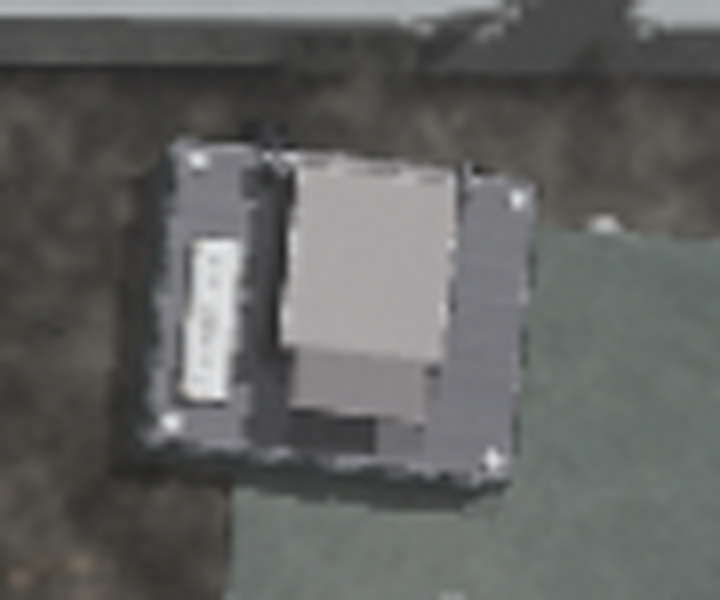

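View pics/s1.png

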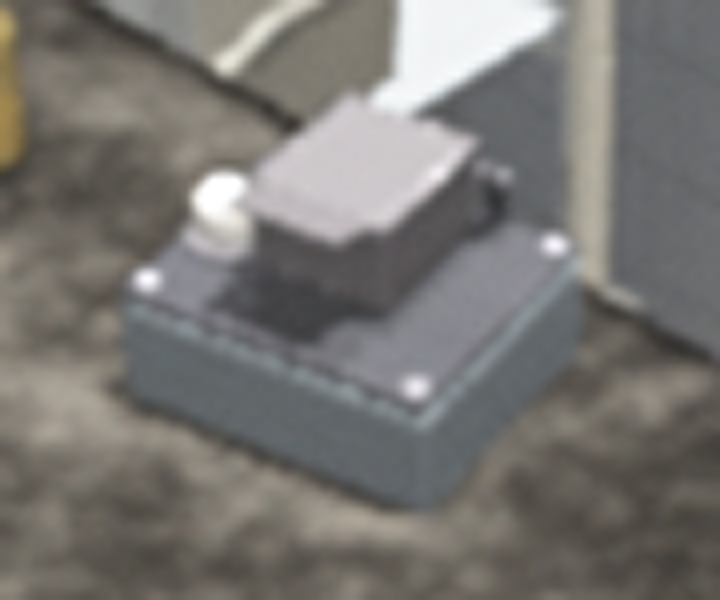

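The dome lamp is on the left box, so that's the one to work on. In crop t1 its four panel screws are at (160,215), (478,150), (530,408) and (207,474). The right box carries the flat bar. Next I'll compute the box pose from the screws.

```bash
python3 - <<'E'
from h import *
f,T=camT("top")
cv=lambda L,x0,y0:[((u+.5)/8-.5+x0,(v+.5)/8-.5+y0) for u,v in L]
S=onz(f,T,cv([(160,215),(478,150),(530,408),(207,474)],220,145),.051) # BL BR FR FL
C=onz(f,T,cv([(138,198),(495,130),(558,432),(193,500)],220,145),.05)
for P in (S,C):
    c=P.mean(0); ax=(P[0]+P[1]-P[2]-P[3])/2; ay=(P[0]+P[3]-P[1]-P[2])/2
    print(c,np.linalg.norm(ax),np.linalg.norm(ay),np.arctan2(ax[1],ax[0]),np.arctan2(-ay[0],ay[1]))
# scene screws
g,U=camT("scene")
Q=onz(g,U,cv([(554,245),(415,386),(147,280)],250,150),.051) # BR FR FL
print(S.round(4));print(Q.round(4)); c2=(Q[0]+Q[2])/2; print("scene centre",c2, np.arctan2(*(Q[0]-Q[1])[[1,0]]))
L=onz(f,T,cv([(213,362)],220,145),.068);print("dome",L)
G=onz(f,T,cv([(228,195),(390,160),(420,345),(265,372)],220,145),.091);print("guard top",G.round(4))
print("lip",onz(f,T,cv([(280,375),(415,345),(422,405),(290,430)],220,145),.095).round(4))
# jar/tape
print(onz(f,T,[(188,186)],.08),onz(f,T,[(211,229)],.019),onz(f,T,[(330,222)],.035))
E
```

```text
[0.50042697 0.18763138 0.051     ] 0.09157060305971401 0.11249325549534499 0.20209294936428832 0.20609010199345948
[0.49950704 0.18698023 0.05      ] 0.10713511462074413 0.1264420594377486 0.20570982865830198 0.19051207935199763
[[0.5338 0.2517 0.051 ]
 [0.5568 0.142  0.051 ]
 [0.4671 0.1232 0.051 ]
 [0.444  0.2337 0.051 ]]
[[0.5556 0.1397 0.051 ]
 [0.4654 0.1213 0.051 ]
 [0.4422 0.2309 0.051 ]]
scene centre [0.49892562 0.18531535 0.051     ] 0.2021099542864651
dome [[0.48057273 0.22984143 0.068     ]]
guard top [[0.534  0.2225 0.091 ]
 [0.5459 0.1684 0.091 ]
 [0.4836 0.1576 0.091 ]
 [0.4744 0.2091 0.091 ]]
lip [[0.4729 0.2035 0.095 ]
 [0.483  0.1589 0.095 ]
 [0.463  0.1563 0.095 ]
 [0.4546 0.1999 0.095 ]]
[[0.48912805 0.386308   0.08      ]] [[0.37584296 0.33433294 0.019     ]] [[0.39572455 0.00134366 0.035     ]]
```

```bash
python3 - <<'E'
from h import *
print([a for a in dir(arm) if a[0]!='_'])
f,T=camT("top"); g,U=camT("scene")
print("cams",T[:3,3],U[:3,3])
print("top edge z0",onz(f,T,[(230,153),(275,153),(350,153)],0).round(3))
crop(g,180,60,220,180,3.6,"pics/s2.png"); crop(f,150,60,220,180,3.6,"pics/t3.png")
for x in (.56,.6,.65,.7):
  print(x,proj(f,T,[[x,.19,0],[x,.19,.15],[x,.19,.3]]).round(0).tolist(),proj(g,U,[[x,.19,0],[x,.19,.15],[x,.19,.3]]).round(0).tolist())
E
```

```text
['Unreachable', 'tip_extent']
cams [0.3256074  0.04853293 1.30566447] [-0.14715582 -0.49741996  0.78556561]
top edge z0 [[ 0.596  0.289  0.   ]
 [ 0.596  0.159  0.   ]
 [ 0.597 -0.058  0.   ]]
0.56 [[264.0, 165.0], [258.0, 155.0], [250.0, 142.0]] [[307.0, 186.0], [307.0, 144.0], [306.0, 93.0]]
0.6 [[264.0, 152.0], [258.0, 140.0], [250.0, 124.0]] [[316.0, 180.0], [317.0, 138.0], [317.0, 88.0]]
0.65 [[264.0, 135.0], [258.0, 121.0], [251.0, 103.0]] [[327.0, 173.0], [328.0, 131.0], [330.0, 82.0]]
0.7 [[265.0, 118.0], [259.0, 102.0], [251.0, 81.0]] [[338.0, 166.0], [340.0, 125.0], [342.0, 77.0]]
```

View pics/s2.png

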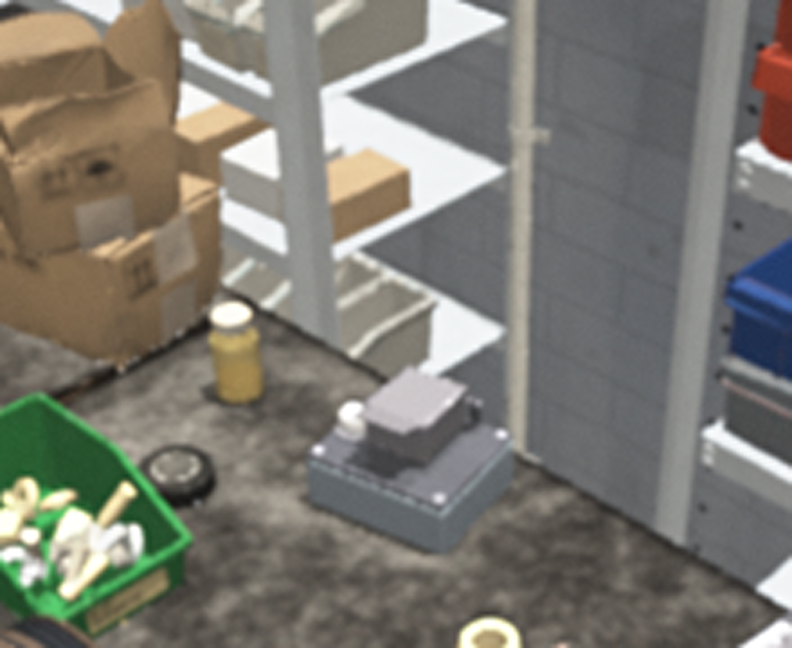

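View pics/t3.png

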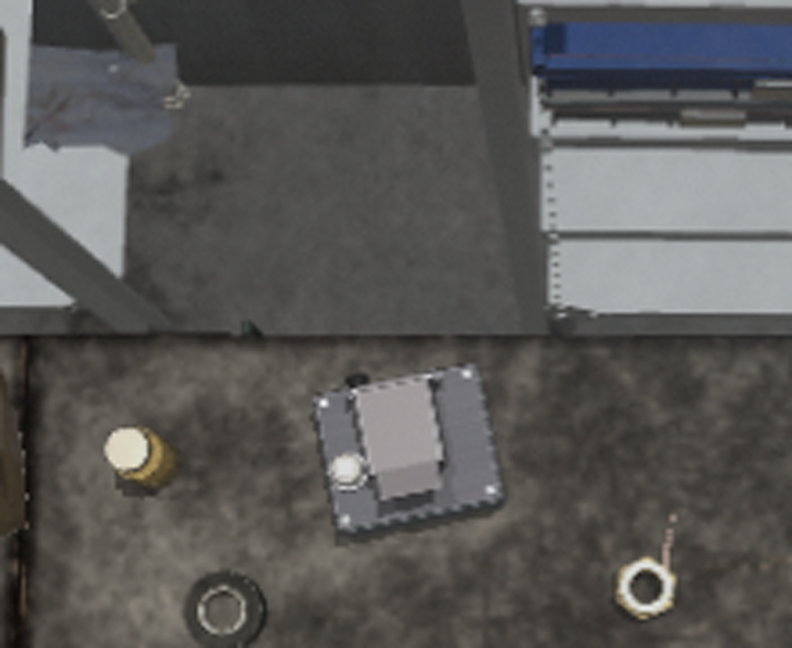

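The target box is centred at about (0.500, 0.1865) with yaw 0.203. The dome and lip positions agree with that to within 2 mm. Behind the box there is only the bench edge and open space. I'll move in front of it with the fingers shut.

```bash
python3 -m jog '[[[0.022,-0.049,0,0,0,0.0456,0],[0.022,-0.049,0,0,0,0.0456,0],[0.022,-0.049,0,0,0,0.0456,0],[0.022,-0.049,0,0,0,0.0456,0],[0.022,-0.049,0,0,0,0.0456,0],[0.022,-0.049,0,0,0,0.0456,0],[0.022,-0.049,0,0,0,0.0456,0],[0.022,-0.049,0,0,0,0.0456,0],[0.022,-0.049,0,0,0,0.0456,0],[0.022,-0.049,0,0,0,0.0456,0],[0,0,0,0,0,0,0],[0,0,0,0,0,0,0]]]'
```

```text
t: 1.95
eef_pos: [0.389, 0.1635, 0.2518]
ee_rot: [-3.141, 0.0, -1.369]
force: [-0.6, 0.6, -0.0]
width: 0.0003
```

```bash
python3 -m jog '[[[0,0,0,0.0175,-0.085,0,0],[0,0,0,0.0175,-0.085,0,0],[0,0,0,0.0175,-0.085,0,0],[0,0,0,0.0175,-0.085,0,0],[0,0,0,0.0175,-0.085,0,0],[0,0,0,0.0175,-0.085,0,0],[0,0,0,0.0175,-0.085,0,0],[0,0,0,0.0175,-0.085,0,0],[0,0,0,0,0,0,0],[0,0,0,0,0,0,0]]]'; python3 - <<'E'
from h import *
s=monitor.get_state(); print(s['q'].round(3) if hasattr(s['q'],'round') else s['q'],s['eef_pos'],R.from_euler('xyz',s['ee_rot']).as_matrix().round(3),s['width'],s['force'])
f,T=camT("wrist"); cv2.imwrite("pics/w1.png",f['pixels'][:,:,::-1])
f,T=camT("scene"); cv2.imwrite("pics/s3.png",f['pixels'][:,:,::-1])
E
```

```text
t: 3.2
eef_pos: [0.4126, 0.175, 0.3094]
ee_rot: [-2.528, -0.001, -1.368]
force: [0.1, 0.1, -1.2]
width: 0.0001
[ 1.146 -0.425 -1.016  0.76  -0.744  0.116] [0.41262088 0.17504497 0.30938142] [[ 0.202 -0.801  0.564]
 [-0.979 -0.166  0.115]
 [ 0.001 -0.576 -0.818]] 5.137964937639651e-05 [ 0.14922636  0.08537629 -1.18539779]
```

View pics/s3.png

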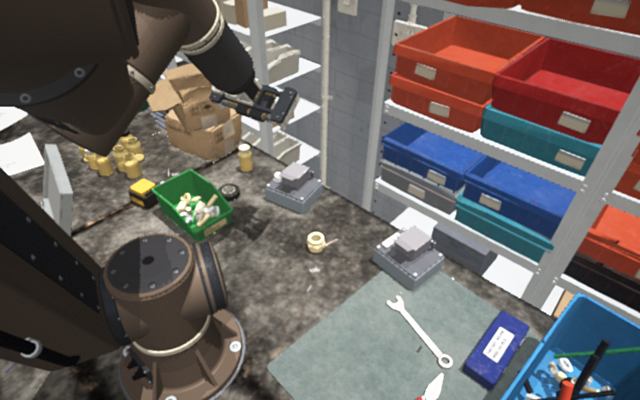

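View pics/w1.png

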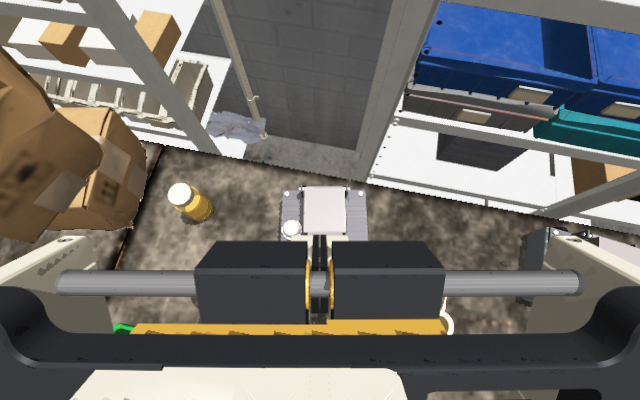

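The wrist view shows the lamp box straight ahead, with the dome at (291,229) and the guard in the centre. Tilt has reached 35°, where joint 3 hits its limit. I'll go down to a point in front of the lip and cross-check from there.

```bash
python3 -m jog '[[[-0.001,-0.001,-0.02,0,0,0,0],[-0.001,-0.001,-0.02,0,0,0,0],[-0.001,-0.001,-0.02,0,0,0,0],[-0.001,-0.001,-0.02,0,0,0,0],[-0.001,-0.001,-0.02,0,0,0,0],[-0.001,-0.001,-0.02,0,0,0,0],[0,-0.001,-0.02,0,0,0,0],[0,-0.001,-0.02,0,0,0,0],[0,0,0,0,0,0,0],[0,0,0,0,0,0,0]]]'; python3 - <<'E'
from h import *
s=monitor.get_state(); print(s['q'],s['eef_pos'],R.from_euler('xyz',s['ee_rot']).as_matrix().round(3))
f,T=camT("wrist")
c=np.array([.5,.1865,0]);e=np.array([.9795,.2016,0]);n=np.array([-.2016,.9795,0]);z=np.array([0,0,1])
P=lambda a,b,h:c+a*e+b*n+h*z
pts=[P(-.01,.047,.068),P(.045,.0562,.051),P(.045,-.0562,.051),P(-.043,.023,.097),P(-.043,-.023,.097),P(.045,.028,.091),P(.045,-.028,.091)]
im=f['pixels'][:,:,::-1].copy()
uv=proj(f,T,pts);print(uv.round(0))
for p in uv: cv2.circle(im,tuple(int(x) for x in p.round()),2,(0,0,255),-1)
cv2.imwrite("pics/w2.png",cv2.resize(im[80:330,180:460],None,fx=2.4,fy=2.4))
E
```

```text
t: 4.55
eef_pos: [0.4453, 0.1829, 0.2332]
ee_rot: [-2.646, -0.002, -1.369]
force: [-0.2, 0.4, 0.0]
width: 0.0004
[ 0.95810236 -0.21992508 -1.01602067  0.72643095 -0.51647918  0.22052054] [0.44533591 0.18285122 0.23317029] [[ 0.2   -0.862  0.466]
 [-0.98  -0.177  0.093]
 [ 0.002 -0.476 -0.88 ]]
[[283. 223.]
 [279. 180.]
 [372. 180.]
 [303. 253.]
 [350. 253.]
 [300. 170.]
 [352. 170.]]
```

View pics/w2.png

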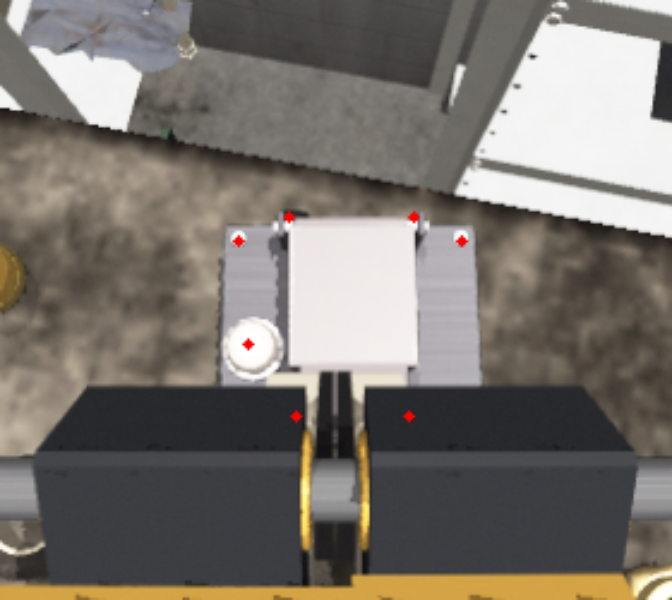

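The predicted points fall on the lamp, the screws and the guard to within 1–2 mm, so the pose is confirmed. A straight forward tilt puts the wrist too close to the base. I'll come at the lip diagonally from front-left instead and work out that orientation.

```bash
cat >> h.py <<'E'
c0=np.array([.5,.1865,0]);e=np.array([.9795,.2016,0]);n=np.array([-.2016,.9795,0]);Z=np.array([0,0,1.])
B=np.c_[e,n,Z]
def w2b(p): return B.T@(np.array(p)-c0)
def b2w(p): return c0+B@np.array(p)
def Rtilt(az,th):
    "finger direction: az from e towards n, th from vertical; camera side up; returns world R"
    h=np.cos(az)*e+np.sin(az)*n
    z=np.sin(th)*h-np.cos(th)*Z; y=-(np.cos(th)*h+np.sin(th)*Z)
    return np.c_[np.cross(y,z),y,z]
def now():
    s=monitor.get_state(); return np.array(s['eef_pos']),R.from_euler('xyz',s['ee_rot']).as_matrix(),s
def rep():
    p,Rm,s=now(); b=lambda v:(w2b(v)*1000).round(1)
    tip=p+.025*Rm[:,2]; up=tip-.0095*Rm[:,1]
    print("t",s['t'],"q",np.round(s['q'],2),"F",np.round(s['force'],1))
    print("boxframe mm TCP",b(p),"tip",b(tip),"upper edge",b(up),"ends",b(up+.021*Rm[:,0]),b(up-.021*Rm[:,0]),"low",b(tip+.0095*Rm[:,1])); print("toolz box",(B.T@Rm[:,2]).round(3))
E
python3 - <<'E'
from h import *
rep()
p,Rm,s=now()
Rt=Rtilt(-np.pi/4,np.radians(35))
print("rotvec",R.from_matrix(Rt@Rm.T).as_rotvec().round(3))
Q=np.array([-.0415,.0017,.072])
up=b2w(Q); tip=up+.0095*Rt[:,1]; tcp=tip-.025*Rt[:,2]
print("tcp target",tcp.round(4),"box",w2b(tcp).round(4),"wrist(.25)",(tcp-.25*Rt[:,2]).round(3),"delta",(tcp-p).round(4))
E
```

```text
t 4.6 q [ 0.96 -0.22 -1.02  0.73 -0.52  0.22] F [ 0.3 -0.3  0.2]
boxframe mm TCP [-54.3   7.6 233.4] tip [-42.4   7.5 211.4] upper edge [-34.1   7.5 215.9] ends [-34.1 -13.5 215.9] [-34.   28.5 215.9] low [-50.8   7.5 206.9]
toolz box [ 0.476 -0.002 -0.879]
rotvec [-0.02  -0.116 -0.783]
tcp target [0.4405 0.192  0.087 ] box [-0.0571  0.0173  0.087 ] wrist(.25) [0.321 0.271 0.292] delta [-0.0047  0.009  -0.1463]
```

```bash
python3 -m jog '[[[-0.005,0.002,-0.004,-0.0025,-0.0145,-0.098,0],[-0.005,0.002,-0.004,-0.0025,-0.0145,-0.098,0],[-0.005,0.001,-0.004,-0.0025,-0.0145,-0.098,0],[-0.005,0,-0.004,-0.0025,-0.0145,-0.098,0],[-0.005,0,-0.004,-0.0025,-0.0145,-0.098,0],[-0.005,0,-0.004,-0.0025,-0.0145,-0.098,0],[-0.005,0,-0.004,-0.0025,-0.0145,-0.098,0],[-0.005,0,-0.004,-0.0025,-0.0145,-0.098,0],[0,0,0,0,0,0,0],[0,0,0,0,0,0,0]]]';python3 -c "
from h import *
rep()"
```

```text
t: 5.85
eef_pos: [0.4103, 0.1916, 0.212]
ee_rot: [-2.547, -0.002, -2.154]
force: [0.2, -0.4, -0.8]
width: 0.0006
t 5.85 q [ 1.27 -0.03 -0.96  0.71 -0.97 -0.79] F [ 0.2 -0.4 -0.8]
boxframe mm TCP [-86.9  23.1 212. ] tip [-77.   13.2 191.3] upper edge [-71.4   7.6 196.6] ends [-86.3  -7.2 196.6] [-56.6  22.5 196.5] low [-82.6  18.7 185.9]
toolz box [ 0.395 -0.398 -0.828]
```

```bash
python3 -m jog '[[[-0.002,-0.001,-0.0155,0,0,0,0],[-0.002,-0.001,-0.0155,0,0,0,0],[-0.002,-0.001,-0.0155,0,0,0,0],[-0.002,-0.001,-0.0155,0,0,0,0],[-0.002,-0.001,-0.0155,0,0,0,0],[-0.002,-0.001,-0.0155,0,0,0,0],[-0.001,-0.001,-0.0155,0,0,0,0],[0,-0.001,-0.0155,0,0,0,0],[0,0,0,0,0,0,0],[0,0,0,0,0,0,0]]]';python3 -c "
from h import *
rep()"
```

```text
t: 7.1
eef_pos: [0.4115, 0.2143, 0.1184]
ee_rot: [-2.571, -0.044, -2.183]
force: [0.2, -0.1, 1.1]
width: 0.0005
t 7.1 q [ 1.22  0.17 -1.02  0.82 -0.78 -0.96] F [ 0.2 -0.1  1.1]
boxframe mm TCP [-81.1  45.  118.4] tip [-72.5  34.6  97.4] upper edge [-66.8  28.9 102.6] ends [-82.1  14.5 103.5] [-51.6  43.3 101.6] low [-78.1  40.2  92.3]
toolz box [ 0.343 -0.419 -0.841]
```

```bash
python3 - <<'E'
from h import *
p,Rm,s=now()
Rt=Rtilt(-np.pi/3,np.radians(35))
print("rotvec",R.from_matrix(Rt@Rm.T).as_rotvec().round(3))
Q=np.array([-.045,.003,.072])
up=b2w(Q); tip=up+.0095*Rt[:,1]; tcp=tip-.025*Rt[:,2]
h=np.cos(-np.pi/3)*e+np.sin(-np.pi/3)*n
pre=tcp-.045*h
print("tcp target",tcp.round(4),"pre",pre.round(4),"delta pre",(pre-p).round(4),"pre->target",(.045*h).round(4))
E
```

```text
rotvec [ 0.006 -0.059 -0.231]
tcp target [0.4406 0.1969 0.087 ] pre [0.4107 0.2305 0.087 ] delta pre [-0.0008  0.0163 -0.0314] pre->target [ 0.0299 -0.0336  0.    ]
```

```bash
python3 -m jog '[[[0,0.004,0.002,0.001,-0.015,-0.058,0],[0,0.004,0.002,0.001,-0.015,-0.058,0],[0,0.004,0.002,0.001,-0.015,-0.058,0],[0,0.004,0,0.001,-0.015,-0.058,0],[0,0,-0.01,0,0,0,0],[0,0,-0.01,0,0,0,0],[0,0,-0.01,0,0,0,0],[0,0,-0.008,0,0,0,0],[0,0,0,0,0,0,0],[0,0,0,0,0,0,0]]]';python3 -c "
from h import *
rep()"
```

```text
t: 8.35
eef_pos: [0.4116, 0.2307, 0.0866]
ee_rot: [-2.529, -0.001, -2.416]
force: [0.0, -0.8, -0.9]
width: 0.0005
t 8.35 q [ 1.24  0.3  -0.94  0.75 -0.82 -1.18] F [ 0.  -0.8 -0.9]
boxframe mm TCP [-77.6  61.1  86.6] tip [-70.5  48.6  66.2] upper edge [-66.6  41.9  71.6] ends [-84.8  31.4  71.6] [-48.4  52.4  71.6] low [-74.4  55.4  60.7]
toolz box [ 0.287 -0.499 -0.818]
```

Exactly at the pre-pose, with no joint limit reached. Now I'll slide under the lip.

```bash
python3 -m jog '[[[0.005,-0.0056,0,0,0,0,0],[0.005,-0.0056,0,0,0,0,0],[0.005,-0.0056,0,0,0,0,0],[0.005,-0.0056,0,0,0,0,0],[0.005,-0.0056,0,0,0,0,0],[0.004,-0.0056,0,0,0,0,0],[0,0,0,0,0,0,0],[0,0,0,0,0,0,0]]]';python3 - <<'E'
from h import *
rep()
f,T=camT("scene"); crop(f,220,100,160,130,5,"pics/s4.png")
E
```

```text
t: 9.35
eef_pos: [0.4406, 0.197, 0.0865]
ee_rot: [-2.529, -0.001, -2.416]
force: [0.3, -1.3, -0.8]
width: 0.0005
t 9.35 q [ 1.12  0.29 -0.98  0.86 -0.77 -1.17] F [ 0.3 -1.3 -0.8]
boxframe mm TCP [-56.1  22.3  86.5] tip [-48.9   9.8  66.1] upper edge [-45.1   3.1  71.5] ends [-63.3  -7.4  71.6] [-26.9  13.6  71.5] low [-52.8  16.6  60.6]
toolz box [ 0.286 -0.499 -0.818]
```

View pics/s4.png

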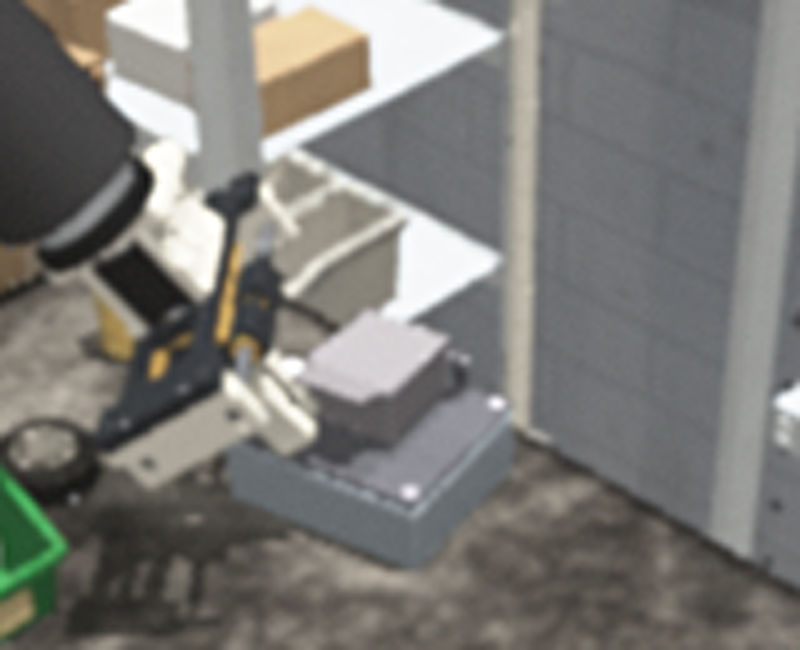

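The fingertip now sits under the lip, around (300,420) in the crop, and the guard is still shut. I'll lift it along an arc to about 30°.

```bash
python3 -m jog '[[[0.001,0.0002,0.0057,0,0,0,0],[0.001,0.0002,0.0057,0,0,0,0],[0.001,0.0002,0.0057,0,0,0,0],[0.002,0.0004,0.0057,0,0,0,0],[0.002,0.0004,0.0057,0,0,0,0],[0.002,0.0004,0.0057,0,0,0,0],[0.003,0.0006,0.0053,0,0,0,0],[0.003,0.0006,0.0053,0,0,0,0],[0.003,0.0006,0.0053,0,0,0,0],[0,0,0,0,0,0,0]]]';python3 - <<'E'
from h import *
rep()
f,T=camT("scene"); crop(f,220,100,160,130,5,"pics/s5.png")
E
```

```text
t: 10.65
eef_pos: [0.4588, 0.2008, 0.1369]
ee_rot: [-2.529, -0.0, -2.416]
force: [-1.1, -0.2, 0.7]
width: 0.0006
t 10.65 q [ 1.12  0.23 -0.89  0.76 -0.88 -1.02] F [-1.1 -0.2  0.7]
boxframe mm TCP [-37.5  22.3 136.9] tip [-30.4   9.8 116.5] upper edge [-26.5   3.1 121.9] ends [-44.7  -7.4 121.9] [ -8.3  13.6 121.9] low [-34.2  16.6 111. ]
toolz box [ 0.287 -0.498 -0.818]
```

View pics/s5.png

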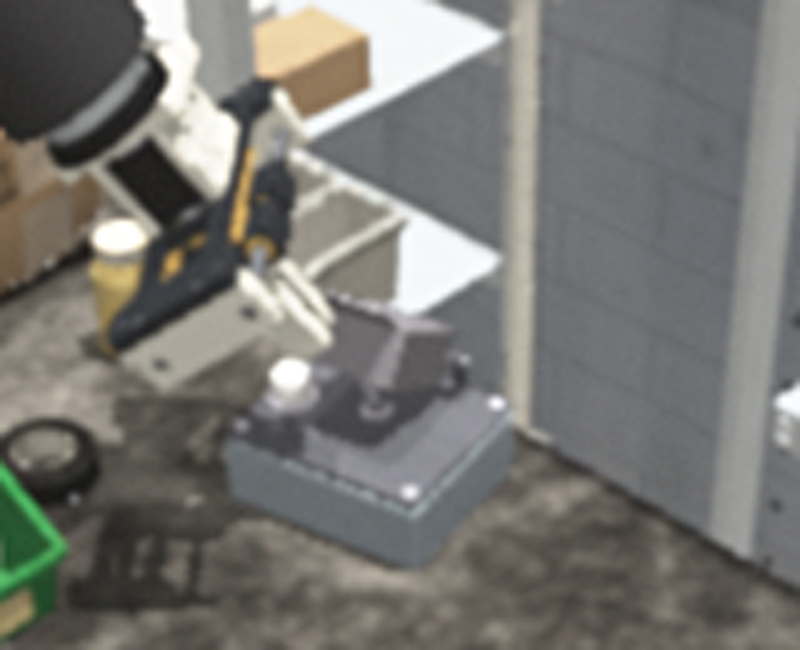

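The guard has swung up to about 35–40° on the finger and the toggle shows beneath it, untouched. I'll keep following the arc.

```bash
python3 -m jog '[[[0.004,0.0008,0.0058,0,0,0,0],[0.004,0.0008,0.0058,0,0,0,0],[0.004,0.0008,0.0058,0,0,0,0],[0.005,0.001,0.0038,0,0,0,0],[0.005,0.001,0.0038,0,0,0,0],[0.005,0.001,0.0038,0,0,0,0],[0.007,0.0014,0.0012,0,0,0,0],[0.007,0.0014,0.0012,0,0,0,0],[0,0,0,0,0,0,0]]]';python3 - <<'E'
from h import *
rep()
f,T=camT("scene"); crop(f,220,100,160,130,5,"pics/s6.png")
E
```

```text
t: 11.82
eef_pos: [0.5, 0.2089, 0.1677]
ee_rot: [-2.529, -0.001, -2.417]
force: [-0.9, 0.7, -0.5]
width: 0.0003
t 11.825 q [ 1.06  0.24 -0.78  0.75 -0.93 -0.9 ] F [-0.9  0.7 -0.5]
boxframe mm TCP [  4.5  22.  167.7] tip [ 11.7   9.5 147.3] upper edge [ 15.5   2.8 152.7] ends [ -2.7  -7.7 152.7] [ 33.7  13.3 152.7] low [  7.8  16.3 141.8]
toolz box [ 0.286 -0.499 -0.818]
```

View pics/s6.png

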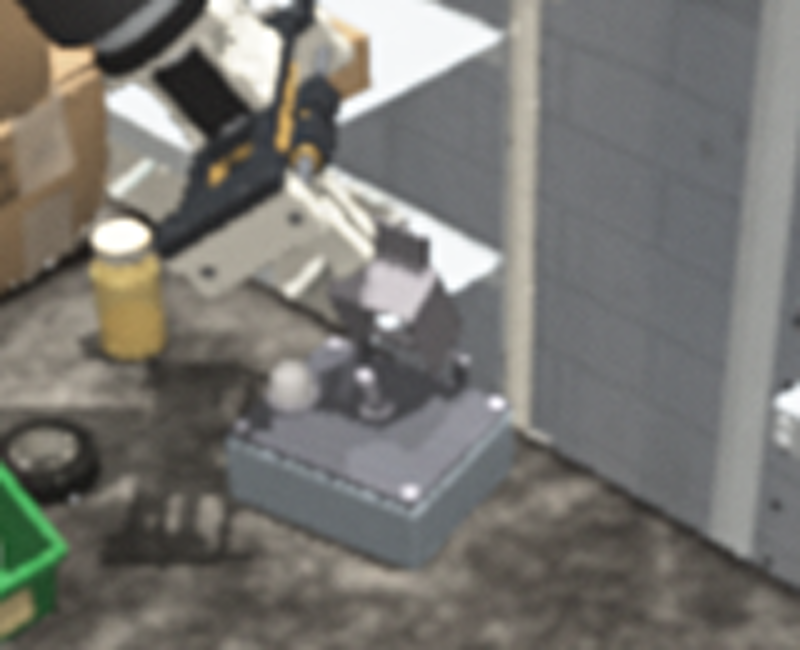

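The guard is at roughly 70° and the lip is nearly upright. I'll push it past upright.

```bash
python3 -m jog '[[[0.006,0.0012,0.0003,0,0,0,0],[0.006,0.0012,0.0002,0,0,0,0],[0.006,0.0012,0,0,0,0,0],[0.006,0.0012,0,0,0,0,0],[0.006,0.0012,0,0,0,0,0],[0.006,0.0012,-0.001,0,0,0,0],[0.006,0.0012,-0.001,0,0,0,0],[0.005,0.001,-0.001,0,0,0,0],[0,0,0,0,0,0,0],[0,0,0,0,0,0,0],[0,0,0,0,0,0,0]]]';python3 - <<'E'
from h import *
rep()
f,T=camT("scene"); crop(f,220,100,160,130,5,"pics/s7.png")
E
```

```text
t: 13.25
eef_pos: [0.5473, 0.2186, 0.1664]
ee_rot: [-2.528, 0.0, -2.416]
force: [0.5, -0.2, 6.7]
width: 0.0002
t 13.25 q [ 0.98  0.3  -0.71  0.78 -0.91 -0.86] F [ 0.5 -0.2  6.7]
boxframe mm TCP [ 52.8  22.  166.4] tip [ 60.    9.5 145.9] upper edge [ 63.9   2.8 151.4] ends [ 45.7  -7.7 151.4] [ 82.1  13.2 151.4] low [ 56.1  16.2 140.5]
toolz box [ 0.288 -0.499 -0.817]
```

View pics/s7.png

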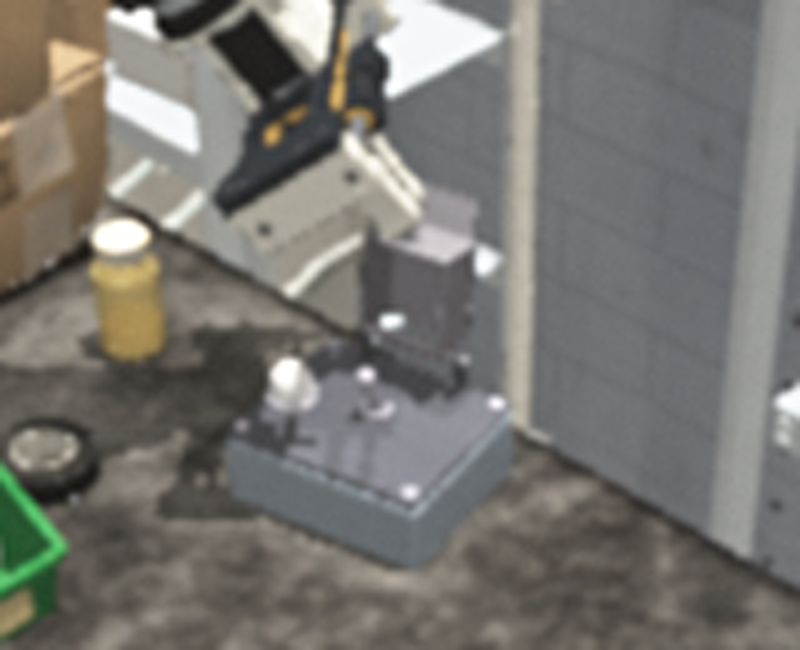

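The guard is past upright and the finger is pressing lightly down on its end wall (6.7 N). I'll lift off and back away.

```bash
python3 -m jog '[[[0,0,0.006,0,0,0,0],[-0.001,0,0.01,0,0,0,0],[-0.002,0,0.015,0,0,0,0],[-0.02,-0.004,0.02,0,0,0,0],[-0.03,-0.006,0.01,0,0,0,0],[-0.03,-0.006,0,0,0,0,0],[0,0,0,0,0,0,0],[0,0,0,0,0,0,0],[0,0,0,0,0,0,0]]]';python3 - <<'E'
from h import *
rep()
f,T=camT("scene"); crop(f,220,100,160,130,5,"pics/s8.png")
p,Rm,s=now()
Rt=Rtilt(0,np.radians(15))
print("rotvec to 15deg fwd",R.from_matrix(Rt@Rm.T).as_rotvec().round(3))
E
```

```text
t: 14.42
eef_pos: [0.4639, 0.2026, 0.2265]
ee_rot: [-2.529, -0.001, -2.416]
force: [-0.0, -0.1, -1.1]
width: 0.0007
t 14.425 q [ 1.15  0.12 -0.75  0.64 -1.08 -0.84] F [-0.  -0.1 -1.1]
boxframe mm TCP [-32.1  23.  226.5] tip [-25.   10.5 206. ] upper edge [-21.1   3.8 211.5] ends [-39.3  -6.7 211.5] [ -2.9  14.3 211.5] low [-28.8  17.3 200.6]
toolz box [ 0.286 -0.499 -0.818]
rotvec to 15deg fwd [0.117 0.348 1.037]
```

View pics/s8.png

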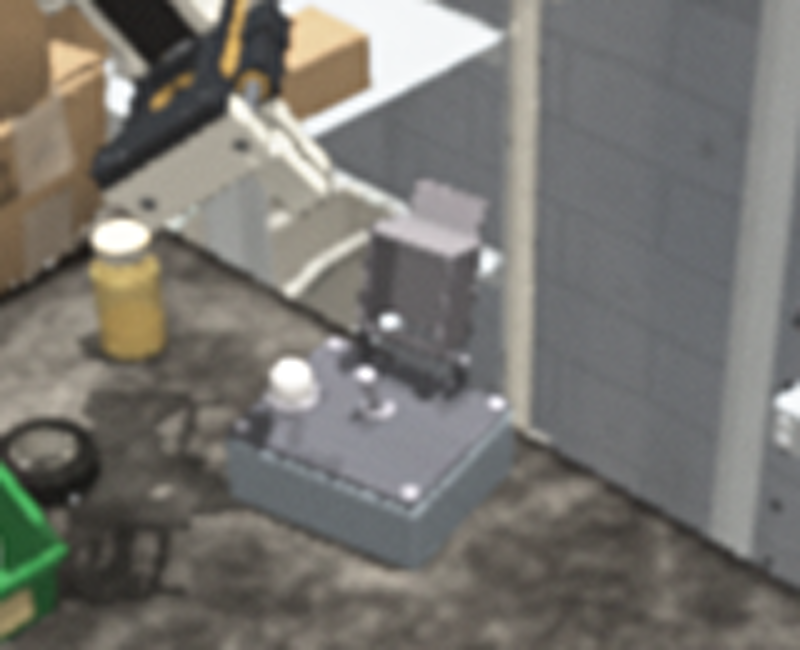

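The guard stands open on its stop. The toggle, at (367,375) in the crop, is still untouched. Next I'll turn the tool to face straight back with a 15° tilt and go down in front of the toggle.

```bash
python3 -m jog '[[[0,-0.003,-0.004,0.0146,0.0435,0.13,0],[0,-0.003,-0.004,0.0146,0.0435,0.13,0],[0,-0.003,-0.004,0.0146,0.0435,0.13,0],[0,-0.003,-0.004,0.0146,0.0435,0.13,0],[0,-0.003,-0.004,0.0146,0.0435,0.13,0],[0,-0.003,-0.004,0.0146,0.0435,0.13,0],[0,-0.003,-0.004,0.0146,0.0435,0.13,0],[0,-0.003,-0.004,0.0146,0.0435,0.13,0],[0,0,-0.015,0,0,0,0],[0,0,-0.015,0,0,0,0],[0,0,0,0,0,0,0],[0,0,0,0,0,0,0]]]';python3 - <<'E'
from h import *
rep()
f,T=camT("wrist"); im=f['pixels'][:,:,::-1].copy()
for p in proj(f,T,[b2w([-.0036,0,.0813]),b2w([.006,0,.055]),b2w([-.01,.047,.074])]): print(p.round())
cv2.imwrite("pics/w3.png",im)
E
```

```text
t: 15.98
eef_pos: [0.4639, 0.1784, 0.1647]
ee_rot: [-2.879, 0.0, -1.367]
force: [-0.2, 0.0, 0.6]
width: 0.0001
t 15.975 q [ 0.87  0.   -0.8   0.3  -0.58  0.67] F [-0.2  0.   0.6]
boxframe mm TCP [-37.   -0.7 164.7] tip [-30.5  -0.7 140.6] upper edge [-21.3  -0.7 143.1] ends [-21.3 -21.7 143.1] [-21.3  20.3 143.1] low [-39.7  -0.7 138.1]
toolz box [ 0.26   0.    -0.966]
[319. 201.]
[319. 189.]
[262. 208.]
```

View pics/w3.png

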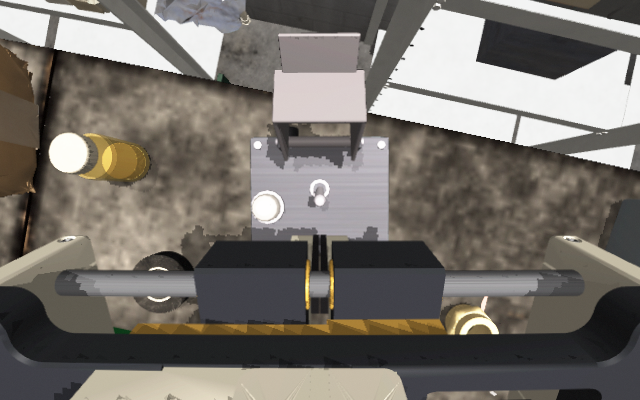

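The toggle tip shows at (319,200), exactly where predicted, and it leans to the front (off). I'll go down and then push it.

```bash
python3 -m jog '[[[0,0,-0.014,0,0,0,0],[0,0,-0.014,0,0,0,0],[0,0,-0.014,0,0,0,0],[0,0,-0.014,0,0,0,0],[0,0,-0.013,0,0,0,0],[0,0,0,0,0,0,0],[0,0,0,0,0,0,0]]]' && python3 -m jog '[[[0.004,0.0008,0,0,0,0,0],[0.004,0.0008,0,0,0,0,0],[0.004,0.0008,0,0,0,0,0],[0.004,0.0008,0,0,0,0,0],[0.004,0.0008,0,0,0,0,0],[0,0,0,0,0,0,0]]]'; python3 -c "
from h import *
rep()"
```

```text
t: 16.9
eef_pos: [0.464, 0.1787, 0.0962]
ee_rot: [-2.878, 0.001, -1.367]
force: [-0.0, -0.6, -0.1]
width: 0.0004
t: 17.65
eef_pos: [0.4837, 0.1822, 0.0952]
ee_rot: [-2.879, 0.0, -1.367]
force: [0.2, 0.5, 0.0]
width: 0.0002
t 17.65 q [ 0.81  0.14 -0.9   0.46 -0.34  0.55] F [0.2 0.5 0. ]
boxframe mm TCP [-16.8  -0.9  95.2] tip [-10.3  -0.9  71.1] upper edge [-1.1 -0.9 73.5] ends [ -1.1 -21.9  73.5] [-1.2 20.1 73.5] low [-19.5  -0.9  68.6]
toolz box [ 0.259  0.    -0.966]
```

```bash
python3 -m jog '[[[0.003,0.0006,0,0,0,0,0],[0.003,0.0006,0,0,0,0,0],[0.0025,0.0005,0,0,0,0,0],[0,0,0,0,0,0,0]]]'; python3 -m jog '[[[0.0015,0.0003,0,0,0,0,0],[0,0,0,0,0,0,0]]]';  python3 - <<'E'
from h import *
rep()
f,T=camT("scene"); crop(f,250,140,100,80,8,"pics/s9.png")
E
```

```text
t: 18.15
eef_pos: [0.4923, 0.1841, 0.0954]
ee_rot: [-2.879, 0.0, -1.367]
force: [-0.7, 0.3, 1.4]
width: 0.0005
t: 18.4
eef_pos: [0.4936, 0.1844, 0.0954]
ee_rot: [-2.879, 0.0, -1.367]
force: [-1.6, -0.6, 1.5]
width: 0.0004
t 18.4 q [ 0.8   0.16 -0.88  0.44 -0.35  0.58] F [-1.6 -0.6  1.5]
boxframe mm TCP [-6.7 -0.8 95.4] tip [-0.2 -0.8 71.2] upper edge [ 9.  -0.8 73.7] ends [  9.  -21.8  73.7] [ 9.  20.2 73.7] low [-9.4 -0.8 68.7]
toolz box [ 0.26   0.001 -0.966]
```

View pics/s9.png

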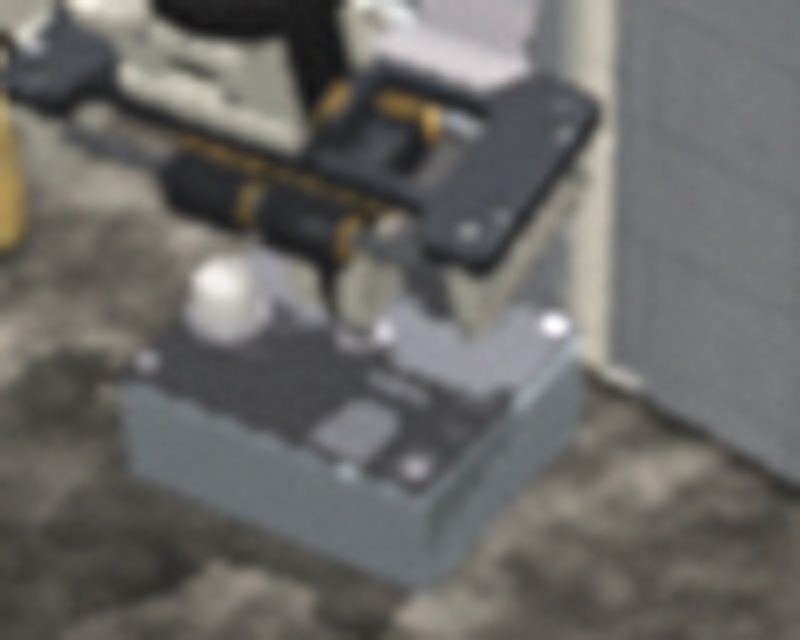

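The gripper hides the toggle in this view, so I'll push in small steps until I can feel the stop.

```bash
python3 -m jog '[[[0.0015,0.0003,0,0,0,0,0],[0,0,0,0,0,0,0]]]'; python3 -m jog '[[[0.0015,0.0003,0,0,0,0,0],[0,0,0,0,0,0,0]]]';python3 -m jog '[[[0.001,0.0002,0,0,0,0,0],[0,0,0,0,0,0,0]]]'
```

```text
t: 18.7
eef_pos: [0.4946, 0.1843, 0.0951]
ee_rot: [-2.88, -0.0, -1.367]
force: [-8.0, 0.3, 4.3]
width: 0.0006
t: 18.95
eef_pos: [0.4952, 0.1843, 0.0948]
ee_rot: [-2.881, -0.0, -1.367]
force: [-15.9, 1.3, 7.7]
width: 0.0003
t: 19.2
eef_pos: [0.4956, 0.1842, 0.0947]
ee_rot: [-2.881, -0.001, -1.367]
force: [-22.7, 2.5, 12.5]
width: 0.0007
```

The force rises sharply (to about 23 N) with almost no movement, so the toggle is on its stop. I'll back off, rise and check.

```bash
python3 -m jog '[[[-0.004,-0.0008,0,0,0,0,0],[-0.01,-0.002,0,0,0,0,0],[-0.015,-0.003,0,0,0,0,0],[-0.01,-0.002,0.015,0,0,0,0],[0,0,0.025,0,0,0,0],[0,0,0.03,0,0,0,0],[0,0,0,0,0,0,0],[0,0,0,0,0,0,0]]]';python3 - <<'E'
from h import *
rep()
f,T=camT("wrist"); im=f['pixels'][:,:,::-1].copy()
for p in proj(f,T,[b2w([-.0036,0,.0813]),b2w([.0156,0,.0813])]): print(p.round())
cv2.imwrite("pics/w4.png",cv2.resize(im[0:260,200:440],None,fx=2.3,fy=2.3))
E
```

```text
t: 20.2
eef_pos: [0.4583, 0.1771, 0.1651]
ee_rot: [-2.879, 0.001, -1.367]
force: [-0.4, 0.5, -1.3]
width: 0.0003
t 20.2 q [ 0.88 -0.01 -0.81  0.3  -0.58  0.66] F [-0.4  0.5 -1.3]
boxframe mm TCP [-42.8  -0.8 165.1] tip [-36.3  -0.8 140.9] upper edge [-27.1  -0.8 143.4] ends [-27.1 -21.8 143.4] [-27.1  20.2 143.4] low [-45.5  -0.8 138.5]
toolz box [ 0.26   0.001 -0.966]
[318. 193.]
[318. 170.]
```

View pics/w4.png

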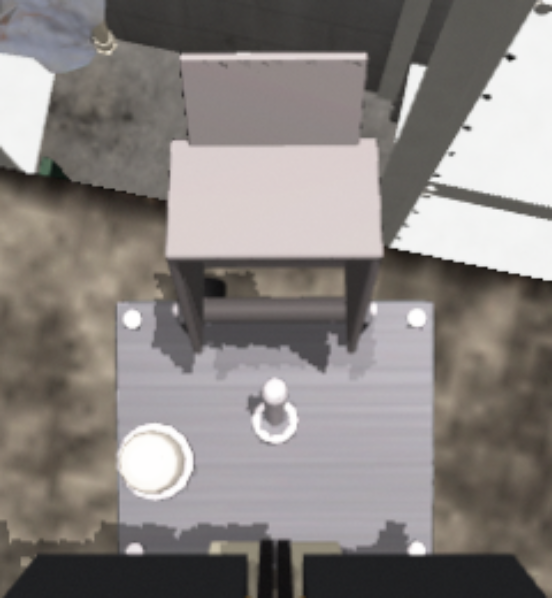

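The toggle tip now projects at (319,170), which is the predicted on position, and the guard is still open. Before reaching behind the lip I'll check how close the shelf post is on the right.

```bash
python3 - <<'E'
from h import *
f,T=camT("wrist"); g,U=camT("top")
for z in (0,.2): print(z,"wrist",onz(f,T,[(200+388/2.3,248/2.3),(200+425/2.3,2)],z).round(3).tolist(),"top",onz(g,U,[(296,152),(285,110)],z).round(3).tolist())
a=[]
for (o,d) in (ray(f,T,[(368.7,107.8)]),ray(g,U,[(296,152)])): a.append((o,d[0]/np.linalg.norm(d[0])))
A=sum(np.eye(3)-np.outer(d,d) for o,d in a); b=sum((np.eye(3)-np.outer(d,d))@o for o,d in a); print("tri",np.linalg.solve(A,b))
p,Rm,s=now()
Rt=Rtilt(-np.pi/3,0)
print("rotvec",R.from_matrix(Rt@Rm.T).as_rotvec().round(3), "over", (b2w([.118,.010,.22])-p).round(4))
E
```

```text
0 wrist [[0.597, 0.151, 0.0], [0.711, 0.157, 0.0]] top [[0.599, 0.098, 0.0], [0.724, 0.131, 0.0]]
0.2 wrist [[0.534, 0.173, 0.2], [0.576, 0.175, 0.2]] top [[0.557, 0.09, 0.2], [0.663, 0.119, 0.2]]
tri [ 0.6654238   0.11552676 -0.25965255]
rotvec [ 0.087  0.259 -1.042] over [0.1554 0.0434 0.0556]
```

The post is at x≥0.665, y≤0.116, and rises from below bench level. A −45° yaw keeps the gripper clear of it. I'll raise and reorient, then pass over the guard.

```bash
python3 - <<'E'
from h import *
p,Rm,s=now()
Rt=Rtilt(-np.pi/4,0)
print("rotvec",R.from_matrix(Rt@Rm.T).as_rotvec().round(3), "over", (b2w([.122,.010,.225])-p).round(4))
E
```

```text
rotvec [ 0.051  0.263 -0.782] over [0.1594 0.0442 0.0606]
```

```bash
python3 -m jog '[[[0,0,0.02,0.0085,0.0438,-0.1303,0],[0,0,0.02,0.0085,0.0438,-0.1303,0],[0,0,0.02,0.0085,0.0438,-0.1303,0],[0,0,0,0.0085,0.0438,-0.1303,0],[0,0,0,0.0085,0.0438,-0.1303,0],[0,0,0,0.0085,0.0438,-0.1303,0],[0,0,0,0,0,0,0],[0,0,0,0,0,0,0]]]';python3 -c "
from h import *
rep()"
```

```text
t: 21.35
eef_pos: [0.4584, 0.1769, 0.2247]
ee_rot: [-3.139, -0.0, -2.151]
force: [0.2, -0.5, 0.1]
width: 0.0003
t 21.35 q [ 0.77  0.07 -0.42  0.   -1.07  0.22] F [ 0.2 -0.5  0.1]
boxframe mm TCP [-42.7  -1.  224.7] tip [-42.7  -1.1 199.7] upper edge [-35.9  -7.8 199.7] ends [-50.8 -22.7 199.7] [-21.1   7.1 199.7] low [-49.4   5.6 199.7]
toolz box [ 0.002 -0.002 -1.   ]
```

```bash
python3 -m jog '[[[0.02,0.0055,0,0,0,0,0],[0.02,0.0055,0,0,0,0,0],[0.02,0.0055,0,0,0,0,0],[0.02,0.0055,0,0,0,0,0],[0.02,0.0055,0,0,0,0,0],[0.02,0.0055,0,0,0,0,0],[0.02,0.0055,0,0,0,0,0],[0.02,0.0055,0,0,0,0,0],[0,0,0,0,0,0,0],[0,0,0,0,0,0,0]]]';python3 - <<'E'
from h import *
rep()
f,T=camT("scene"); crop(f,220,80,160,130,5,"pics/s10.png")
f,T=camT("top"); crop(f,200,100,130,100,6,"pics/t10.png")
E
```

```text
t: 22.6
eef_pos: [0.6178, 0.2212, 0.2251]
ee_rot: [-3.14, 0.0, -2.152]
force: [-0.1, 0.3, 0.1]
width: 0.0006
t 22.6 q [ 0.64  0.34 -0.07  0.   -1.15  0.35] F [-0.1  0.3  0.1]
boxframe mm TCP [122.4  10.2 225.1] tip [122.4  10.2 200.1] upper edge [129.2   3.5 200.1] ends [114.3 -11.4 200.1] [144.   18.3 200.1] low [115.7  16.9 200.1]
toolz box [ 0.001 -0.001 -1.   ]
```

View pics/s10.png

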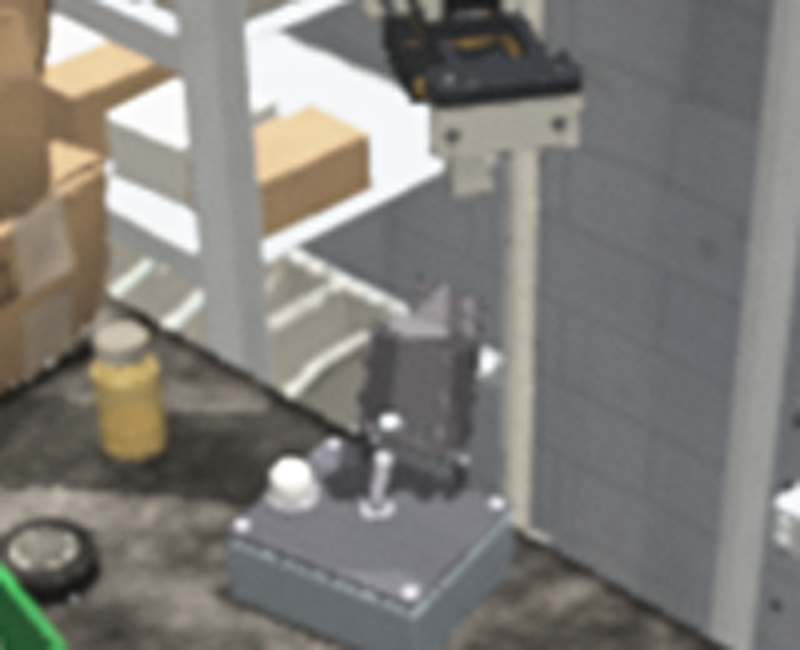

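View pics/t10.png

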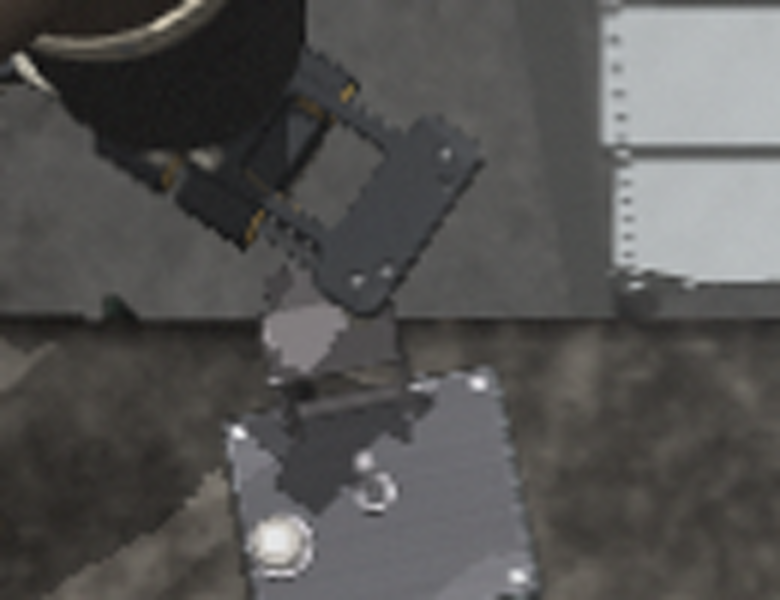

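The fingers are behind and above the open guard, and the toggle stands leaning back (on). I'll go down behind the lip.

```bash
python3 -m jog '[[[0,0,-0.012,0,0,0,0],[0,0,-0.012,0,0,0,0],[0,0,-0.012,0,0,0,0],[0,0,-0.012,0,0,0,0],[0,0,-0.012,0,0,0,0],[0,0,-0.005,0,0,0,0],[0,0,0,0,0,0,0],[0,0,0,0,0,0,0]]]' && python3 -m jog '[[[-0.0049,-0.001,0,0,0,0,0],[-0.0049,-0.001,0,0,0,0,0],[-0.0049,-0.001,0,0,0,0,0],[-0.0049,-0.001,0,0,0,0,0],[0,0,0,0,0,0,0]]]';python3 - <<'E'
from h import *
rep()
f,T=camT("scene"); crop(f,220,80,160,130,5,"pics/s11.png")
E
```

```text
t: 23.7
eef_pos: [0.6189, 0.2215, 0.1609]
ee_rot: [-3.139, 0.002, -2.153]
force: [-0.2, 0.3, -0.1]
width: 0.0007
t: 24.32
eef_pos: [0.5985, 0.2173, 0.1606]
ee_rot: [-3.14, 0.001, -2.153]
force: [0.2, -0.5, 0.0]
width: 0.0005
t 24.325 q [ 0.65  0.36 -0.2   0.   -1.01  0.33] F [ 0.2 -0.5  0. ]
boxframe mm TCP [102.7  10.3 160.6] tip [102.8  10.3 135.6] upper edge [109.5   3.5 135.6] ends [ 94.6 -11.3 135.6] [124.3  18.4 135.6] low [ 96.   17.  135.5]
toolz box [ 0.002 -0.    -1.   ]
```

View pics/s11.png

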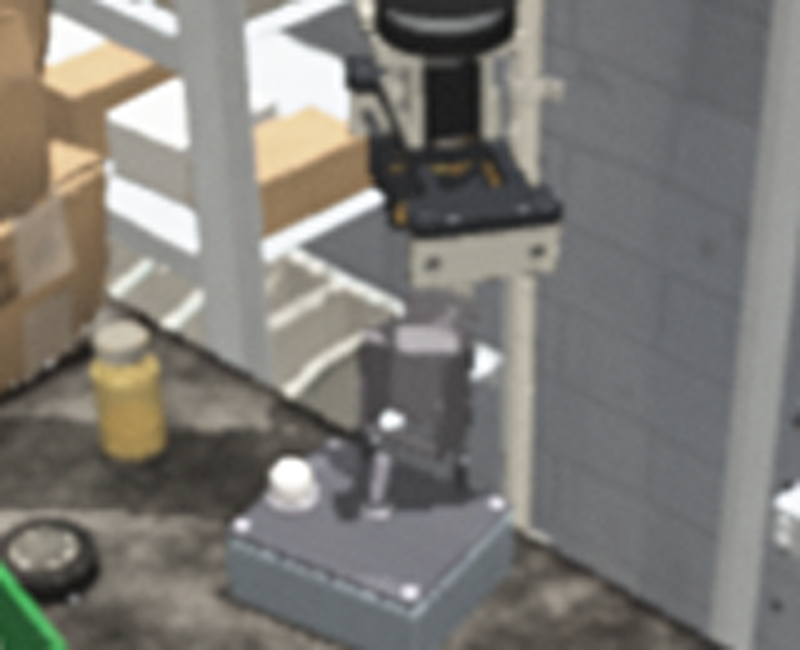

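The finger is now tipping the guard forward. I'll keep going slowly past its balance point.

```bash
python3 -m jog '[[[-0.0039,-0.0008,0,0,0,0,0],[-0.0039,-0.0008,0,0,0,0,0],[-0.0039,-0.0008,0,0,0,0,0],[-0.0039,-0.0008,0,0,0,0,0],[-0.0039,-0.0008,0,0,0,0,0],[-0.0039,-0.0008,0,0,0,0,0],[-0.0039,-0.0008,0,0,0,0,0],[-0.0039,-0.0008,0,0,0,0,0],[-0.0039,-0.0008,0,0,0,0,0],[0,0,0,0,0,0,0],[0,0,0,0,0,0,0],[0,0,0,0,0,0,0]]]';python3 - <<'E'
from h import *
rep()
f,T=camT("scene"); crop(f,220,80,160,130,5,"pics/s12.png")
E
```

```text
t: 25.88
eef_pos: [0.564, 0.2102, 0.1604]
ee_rot: [-3.14, 0.001, -2.153]
force: [-0.2, 0.4, 0.3]
width: 0.0005
t 25.875 q [ 0.68  0.31 -0.28  0.   -0.98  0.31] F [-0.2  0.4  0.3]
boxframe mm TCP [ 67.4  10.3 160.4] tip [ 67.5  10.3 135.4] upper edge [ 74.2   3.5 135.4] ends [ 59.3 -11.3 135.4] [ 89.   18.4 135.4] low [ 60.8  17.  135.3]
toolz box [ 0.002 -0.001 -1.   ]
```

View pics/s12.png

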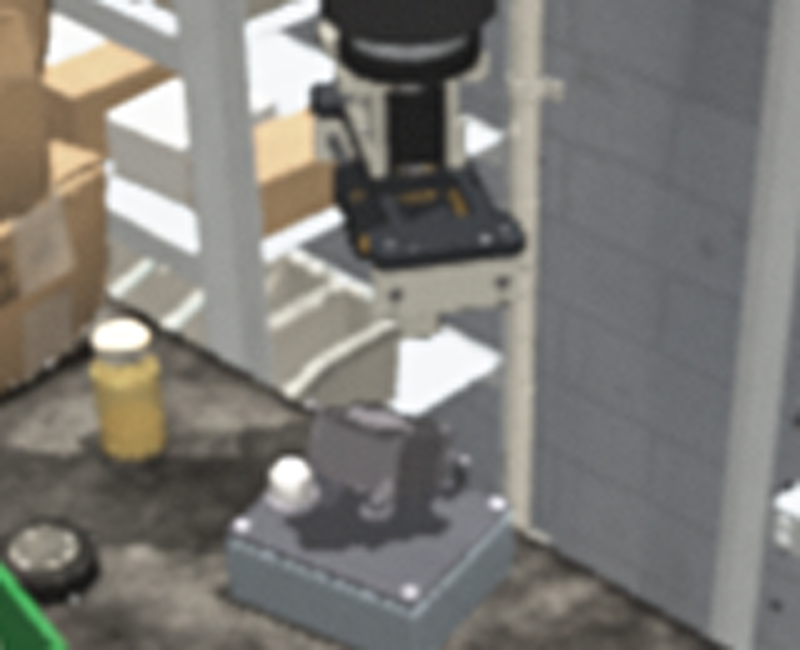

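It's falling freely and the finger is no longer touching it. I'll retract upward and check.

```bash
python3 -m jog '[[[0.005,0.001,0.02,0,0,0,0],[0,0,0.03,0,0,0,0],[0,0,0.03,0,0,0,0],[-0.03,0.01,0.03,0,0,0,0],[-0.03,0.03,0.01,0,0,0,0],[-0.03,0.04,0,0,0,0,0],[-0.02,0.04,0,0,0,0,0],[-0.02,0.04,0,0,0,0,0],[0,0,0,0,0,0,0],[0,0,0,0,0,0,0],[0,0,0,0,0,0,0]]]';python3 - <<'E'
from h import *
rep()
f,T=camT("scene"); cv2.imwrite("pics/s13.png",f['pixels'][:,:,::-1]); crop(f,220,140,160,100,5,"pics/s14.png")
f,T=camT("top"); cv2.imwrite("pics/t13.png",f['pixels'][:,:,::-1])
E
```

```text
t: 27.3
eef_pos: [0.4393, 0.3704, 0.2804]
ee_rot: [-3.14, 0.001, -2.154]
force: [0.4, -0.3, 0.4]
width: 0.0005
t 27.3 q [ 1.04  0.18 -0.17  0.   -1.22 -0.06] F [ 0.4 -0.3  0.4]
boxframe mm TCP [-22.4 192.3 280.4] tip [-22.4 192.3 255.4] upper edge [-15.7 185.6 255.4] ends [-30.5 170.8 255.4] [ -0.8 200.4 255.4] low [-29.1 199.  255.4]
toolz box [ 0.002 -0.001 -1.   ]
```

View pics/s14.png

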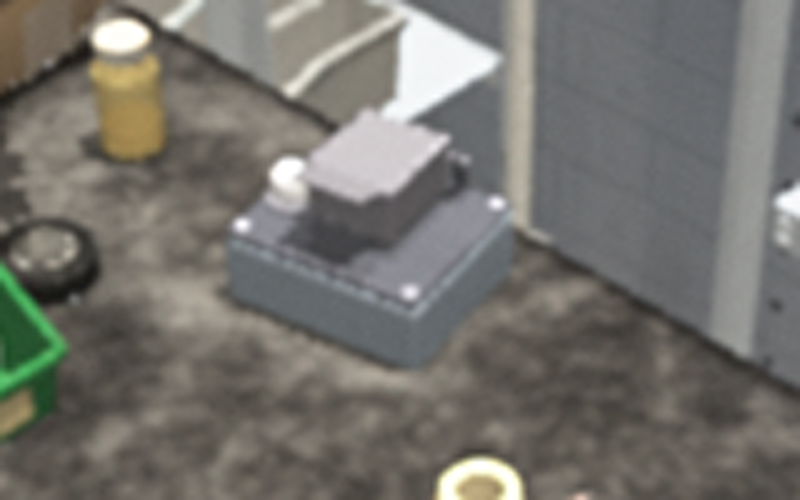

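View pics/t13.png

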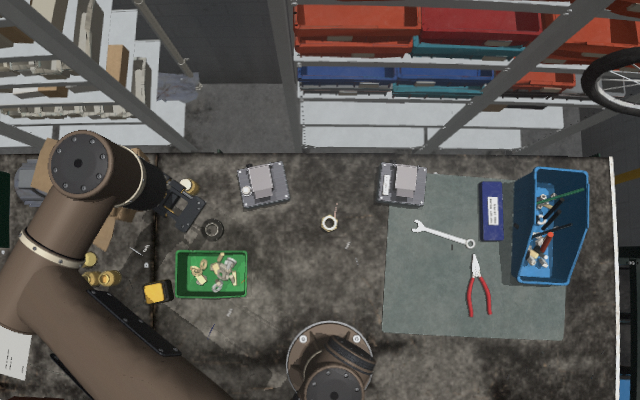

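The guard is shut, matching the first picture. The jar, tape roll, coupling, spanner and other box are where they were, and the arm is clear. Handing in.

```bash
python3 -c "
from station import job_done,monitor
s=monitor.get_state();print(s['t'],s['force'],s['qd'])
print(job_done())"
```

```text
27.4 [ 0.75600061 -0.48311677  0.63815953] [ 0.00073374 -0.00142078  0.00108272 -0.00041781  0.00183213 -0.00195593]
the job is handed in; nothing more can be done
None
```

I did the whole sequence on the lamp box and handed the job in at about 27 s of the 70 s allowed; no verdict is reported.

- **Opening the guard:** I lifted it by the lip with the closed fingers, coming in diagonally from the front left. A straight approach ran joint 3 into its limit. The guard swung back to its stop and stayed there. The finger briefly pressed on the guard's end wall with about 7 N.
- **Toggle:** I pushed it until it hit its end stop; the reading rose to about 23 N along x (about 26 N in all) with almost no movement. The finger was on the toggle, but that push was firmer than it needed to be. The wrist camera then showed the tip exactly at the predicted "on" position, with the guard still open.
- **Closing the guard:** I tipped it forward from behind the lip. A picture during the drop showed it falling free of the finger.

**Last checks:** the final pictures show the guard shut as in the first picture. The other box, coupling, tape roll, jar and spanner are visibly in place, with the jar upright; I judged these by eye and did not measure them. The arm is clear of everything, with force readings at noise level. The toggle can't be seen under the shut guard, so its final "on" state rests on the check made before closing. No check failed or disagreed.

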